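# Set the boiler's filling valve and hold its purge dial open

## Robot

A 6-joint arm with a two-finger parallel gripper is mounted at the origin on the work surface. World frame = base frame: x ahead of the robot, y to its left, z up, the work surface at z = 0. Lengths are in mm, angles in rad, forces in N, time in s.
With the tool pointing down it reaches from about 275 to 850 mm from the base axis. Payload 19 kg.
Tool frame: the origin (TCP) lies midway between the tips of the shut fingers; the grasp point (between the pads) lies 19 mm behind it (r.tcp_to_grasp is the distance from the TCP to the grasp point, in mm); z points along the fingers, y is the line along which they close (so a half turn about z gives the same grasp; the last joint's range is limited). The gripper opens to 85 mm and grips with 20 to 120 N. Pads are 22 mm wide; open, the fingers measure 114 mm over their backs; the gripper's body (76 mm by 85 mm) begins 54 mm behind the grasp point. The pads swing forward as they close: fully open they stand 13 mm farther back than shut.
Start: joints at [-1.371, 0.15, 1.437, -0, 1.554, -0.134], TCP at [188.364, -543.24, 231.267] pointing down, gripper open.
Joint ranges: [-2.8, 2.8], [-0.68, 2.1], [0.12, 2.68], [-1.39, 4.53], [0.16, 2.79], [-2.81, 2.81]. Speed limits (rad/s): [1.89, 1.89, 2.22, 3.01, 3.01, 3.01].

## Interface

Orientations are given as a unit quaternion [x, y, z, w].
In Python, from cell import r, eyes, order gives the robot as it stands.
- The arm moves only by the tool drive_tool, never from a script. Its argument "series" is a list of rows, each a list of 7 numbers: the shift along the tool's x, y, z in fractions of the full range, 1 being 0.75 m, then the turn, a rotation vector about the tool's x, y, z in parts of the range, where 1.0 means 2 pi rad, then the opening, from -1 (shut) to 1 (fully open). In form: [[dx, dy, dz, rx, ry, rz, claw], ...]. A call has 1 to 10 rows; each row is the pose to reach, as a shift and turn from the pose commanded when the call began, along the tool's axes at that moment; what a row does not reach only later rows make up. A row lasts 1/12 s, in which the tool goes at most 41.7 mm and 7.16 degrees, less where a joint would pass 70% of its speed; a pose out of reach is approached as far as the arm can. Shift and turn numbers lie between -1 and 1, and a call with a number outside is refused. A call with a gripper value outside its range is refused whole. The fingers move at their own pace and stop on an object; "newtons" is the grip in N (left out, the last holds). Time passes only in rows, so rows that repeat a pose let the fingers close. It gives the time, the measured TCP pose, the force, the opening and the grip force at its end, in the units of the state.
- r.get_state(): the state, without advancing time (a new reading comes with each control period).
- eyes.capture(name): name is "side" or "top" or "wrist"; returns the picture (480x640x3 uint8, blue, green, red); there is no depth.
- eyes.camera_info(name): a dict with "camera_matrix" (3x3 intrinsics, pixels), "cam_to_world" (4x4, takes a point from camera to world coordinates); the wrist camera has in their place "mount" (4x4, takes a point from camera to tool coordinates, whose origin is the TCP and whose axes are the flange's). Camera axes: x right, y down, z forward; pixel columns grow to the right and rows downward; lengths in mm; the calibration is good to about 2 mm. A picture is of the moment at which its call begins: read the wrist's pose just before it. camera_info takes no time and is no camera call.
- order.close_job(): hands the job in; it is judged then, once.
The state is a dict: "time": time; "qpos": joint angles; "dq": joint speeds; "tau": joint torques, N m; "tcp_pos": TCP position; "ee_rot": TCP orientation; "ft_force": force on the tool from outside, world axes, zero at the start; "torque": the same for the moment, N m; "grip_width": finger opening in mm; "grip_force": force on a finger pad.
Only numpy, scipy, OpenCV 4.12 (cv2) and the standard library are available. Lean on these libraries where they do the work, as an engineer would, in place of code of your own. Each camera call takes 0.05 s, during which the arm holds its last target. There are 200 camera calls.

## Task

Top up the boiler: swing the blue lever of the filling valve until it lies over the green flow mark and leave it there. Then turn the black spring-return purge dial clockwise past its first two clicks (yellow ticks) to the third (red tick), and keep holding it there with the gripper: finish while still holding it, because it springs back when let go. Leave the mug, the soap bottle and the cream jar where they stand.

Things in the scene. Friction and masses are not known exactly. Their poses are not given: they have to be found in the camera images.
- console: White flat-topped box, 220 x 400 mm, 70 mm high, fixed to the wooden counter. Origin at the centre of its underside; x across its depth (away from the robot at yaw 0), y along its length. The filling valve and the purge dial sit on its top, 30 mm to +x of the middle and 95 mm to either side (y); which is on which side varies. A flat gauge lies between them (4 mm high).
- fill_lever (a joint): Angle of the filling valve's blue-sleeved lever about its upright axis, rad: 0 = closed, grows counter-clockwise seen from above, stop at 1.6. Stays where it is left (friction 0.10 N m, about 1.5 N at the grip).
- lever_grip (a point): Point in the middle of the lever's blue sleeve, where to pinch it: 70 mm out from the lever's pivot, 102 mm above the counter. Its x axis points outwards along the lever (level), z up. So the pivot lies 70 mm back along -x. The sleeve is 18 mm wide, 26 mm high (89 to 115 mm above the counter) and reaches from 38 to 90 mm from the pivot, with 19 mm clear space beneath it over the console.
- flow_mark: Green flat strip (10 mm wide, 2 mm thick) on the console's top beside the valve, running from 58 to 120 mm from the lever's pivot. Origin on the pivot axis at the console's top; its x axis points from the pivot along the strip, the direction the lever must point. It always lies counter-clockwise of the lever's start.
- purge_dial (a joint): Angle of the purge dial about its upright axis, rad: 0 = at rest, grows clockwise seen from above; detents (clicks) at 0.4, 0.8 and 1.2; the wanted third is 1.2; stop at 1.6. A spring drives it back to 0 from everywhere: 0.08 N m at rest, about 0.18 N m at the third, with +-0.05 N m of click on top.
- dial_pinch (a point): Middle of the black upright bar on the dial, to be pinched: on the dial's axis, 103 mm above the counter. Its x runs along the bar, z up. The bar is 46 mm long (x), 14 mm wide (y), 85 to 117 mm above the counter, over a round skirt 60 mm across. A white line on top marks the end (-x) that points at the ticks on the grey plate: white = rest, two yellow, red = third.
- mug: White mug, 76 mm across, 90 mm high, beside the console on its +y side; origin at the centre of its underside. Leave alone.
- soap: Red soap bottle, 62 mm across, 150 mm high, beside the console on its -y side; origin at the centre of its underside. Leave alone.
- cream: Low blue jar with a white lid, 66 mm across, 50 mm high, behind the console on its +x side; origin at the centre of its underside. Leave alone.

How it is judged (in metres and radians):
On the way, in this order (a step that is already met when the one before it is completed fails the run):
1. the lever lies over the green flow mark, with the dial still at rest (angle between the x axis of lever_grip and the x axis of flow_mark, either way round below 0.12 rad and value of joint purge_dial below 0.2 rad), for 0.3 s.
2. the gripper holds the dial at its third click (value of joint purge_dial between 1.05 and 1.35 rad and contact force between the fingers and purge_dial above 1 N), for 0.4 s.
At the end, for the whole second after the job is handed in: The fingers hold the dial still (more than 1 N of contact) within 0.15 rad of its third detent (1.2 rad), the lever points within 0.12 rad of the green flow mark, and the mug, soap bottle and cream jar are within 30 mm of where they stood (all of step 2 and velocity of joint purge_dial between -0.1 and 0.1 rad/s and angle between the x axis of lever_grip and the x axis of flow_mark, either way round below 0.12 rad and distance of each of mug, soap, cream from where it was at the start of the episode below 0.03 m); the arm keeps its last pose, push and grip.
It fails at once if a bystander is shifted by more than 30 mm or tipped over (distance of any of mug, soap, cream from where it was at the start of the episode above 0.03 m or angle between any of mug, soap, cream's own z axis and vertical above 0.5 rad).
It also fails if it takes over 51 s, if anything falls off the work surface, if the arm or the gripper's body presses on something with over 40 N, if the wrist force passes 120 N, or if a joint passes its speed limit or range.

## Working session

There is one attempt and no reset: what is moved stays moved. The work goes in short steps, Python scripts to look and compute and a tool call to move; the robot and the scene stay as the last step left them, time stands still between calls to the robot, and variables do not carry over. Pictures are saved under pics/ and viewed, at most 10 in all, crops included, and the job is handed in when it is done.

Besides the shell and the picture viewer there is one more tool, called after "Call:" as a command line: name --pt "numbers of a row" for each row, then --argument value for the rest. drive_tool: Moves the arm, as the interface text tells. Its arguments: {"type":"object","properties":{"series":{"type":"array","items":{"type":"array","items":{"type":"number"}}},"newtons":{"type":"number"}},"required":["series"]}

```bash
mkdir -p pics; ls; python3 - <<'E'
from cell import r,eyes,order
import cv2
s=r.get_state();print(s)
for n in("top","side"):
    i=eyes.camera_info(n);print(n,i)
    cv2.imwrite(f"pics/{n}0.png",eyes.capture(n))
print(eyes.camera_info("wrist"))
E
```

```text
pics
{'time': 0.0, 'qpos': array([-1.37098908e+00,  1.50956417e-01,  1.43803902e+00,  4.08623016e-05,
        1.55378400e+00, -1.34026046e-01]), 'dq': array([ 0.00125264, -0.00011592,  0.00119968, -0.00147009, -0.00033412,
        0.00038076]), 'tau': array([ 1.59378887e-03, -7.13057971e+01, -5.70858443e+01, -2.97911802e-04,
        8.84999230e-03,  3.56761200e-05]), 'tcp_pos': array([ 188.33894388, -543.01951505,  230.68833185]), 'ee_rot': array([ 9.86101616e-01,  1.66142257e-01,  9.03567063e-07, -5.93738873e-04]), 'ft_force': array([ 0.17541206,  0.84303395, -0.43856594]), 'torque': array([-0.06939879,  0.0012198 , -0.02254213]), 'grip_force': 0.0, 'grip_width': 85.52320293786727}
top {'camera_matrix': array([[557.1125372 ,   0.        , 323.5155639 ],
       [  0.        , 557.1125372 , 235.39753048],
       [  0.        ,   0.        ,   1.        ]]), 'cam_to_world': array([[-1.28706636e-02, -9.82329623e-01,  1.86715981e-01,
         4.32532599e+02],
       [-9.99913814e-01,  1.21605081e-02, -4.94830167e-03,
         5.33225359e+01],
       [ 2.59030211e-03, -1.86763577e-01, -9.
[... 486 characters left out ...]
02],
       [-3.75889321e-03, -6.27359431e-01, -7.78720755e-01,
         1.19387990e+03],
       [ 0.00000000e+00,  0.00000000e+00,  0.00000000e+00,
         1.00000000e+00]])}
{'camera_matrix': array([[364.63499059,   0.        , 321.25989195],
       [  0.        , 364.63499059, 237.75759016],
       [  0.        ,   0.        ,   1.        ]]), 'mount': array([[ 1.18435718e-03, -9.65096348e-01, -2.61892413e-01,
         6.56604296e+01],
       [ 9.99998263e-01,  1.51987681e-03, -1.07858197e-03,
        -7.48988654e-01],
       [ 1.43897973e-03, -2.61890681e-01,  9.65096472e-01,
        -1.43060556e+02],
       [ 0.00000000e+00,  0.00000000e+00,  0.00000000e+00,
         1.00000000e+00]])}
```

View pics/top0.png

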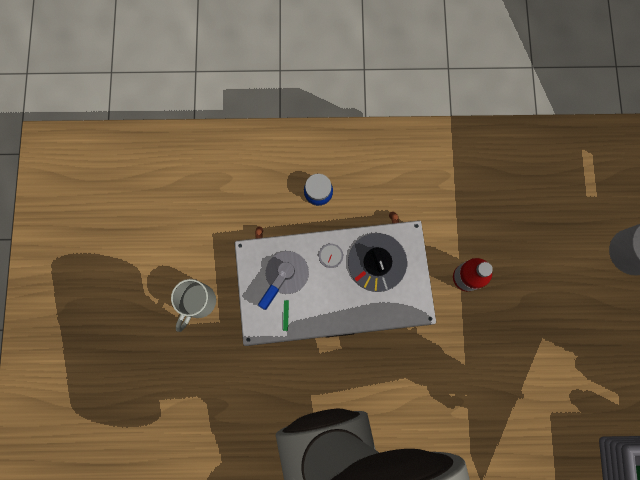

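View pics/side0.png

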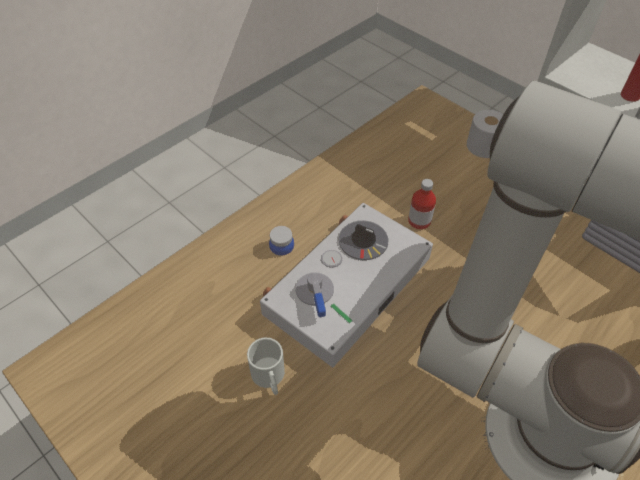

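The top view shows the console with corners near (237,241), (421,222), (435,323) and (245,344). The valve is at (287,268) with its lever pointing to (265,300), the green strip is at (286,315), and the dial is at (378,262). The side view agrees.

```bash
cat >h.py <<'E'
import numpy as np,cv2
from cell import r,eyes,order
from scipy.spatial.transform import Rotation as R
def cam(n,s=None):
    i=eyes.camera_info(n);K=i["camera_matrix"]
    if n!="wrist": return K,i["cam_to_world"]
    T=np.eye(4);T[:3,:3]=R.from_quat(s["ee_rot"]).as_matrix();T[:3,3]=s["tcp_pos"]
    return K,T@i["mount"]
def unproj(px,z,K,T):
    d=np.c_[np.asarray(px,float).reshape(-1,2),np.ones(len(np.asarray(px).reshape(-1,2)))]@np.linalg.inv(K).T@T[:3,:3].T
    return T[:3,3]+d*((z-T[2,3])/d[:,2])[:,None]
def blobs(img,lo,hi,roi,minA=15):
    x0,y0,x1,y1=roi;h=cv2.cvtColor(img[y0:y1,x0:x1],cv2.COLOR_BGR2HSV)
    m=cv2.inRange(h,lo,hi);n,l,st,c=cv2.connectedComponentsWithStats(m)
    out=[]
    for k in range(1,n):
        if st[k,4]>=minA: out.append(np.argwhere(l==k)[:,::-1]+[x0,y0])
    return sorted(out,key=len,reverse=True)
E
python3 - <<'E'
from h import *
np.set_printoptions(precision=1,suppress=True)
img=cv2.imread("pics/top0.png");K,T=cam("top")
c=unproj([(237,241),(421,222),(435,323),(245,344)],70,K,T);print(c)
def ax(p,z):
    w=unproj(p,z,K,T)[:,:2];m=w.mean(0);u,s,v=np.linalg.svd(w-m);return m,np.degrees(np.arctan2(v[0,1],v[0,0])),np.ptp((w-m)@v[0]),len(w)
for nm,lo,hi,z in(("blue",(105,120,60),(125,255,255),110),("green",(55,100,50),(85,255,255),72)):
    for p in blobs(img,lo,hi,(235,220,440,345)): print(nm,p.mean(0),*ax(p,z))
for nm,p,z in(("mug",(188,298),45),("soap",(475,275),75),("cream",(318,190),50),("dial",(378,261),117),("pivot",(287,267),100)):print(nm,unproj([p],z,K,T)[0])
a=cv2.resize(img[215:350,230:440],None,fx=3.8,fy=3.8,interpolation=cv2.INTER_CUBIC);cv2.imwrite("pics/topc.png",a)
E
```

```text
[[ 643.1  230.4   70. ]
 [ 679.3 -160.4   70. ]
 [ 466.5 -179.5   70. ]
 [ 429.2  210.7   70. ]]
blue [268.2 296.7] [521.6 160.1] 146.3489362048677 49.43781243848082 241
green [285.5 315.4] [486.  127.9] 177.31822556778098 61.40608092895039 142
mug [526.3 336.   45. ]
soap [ 564.1 -266.8   75. ]
cream [757.9  58.2  50. ]
dial [590.1 -61.4 117. ]
pivot [582.4 123.  100. ]
```

View pics/topc.png

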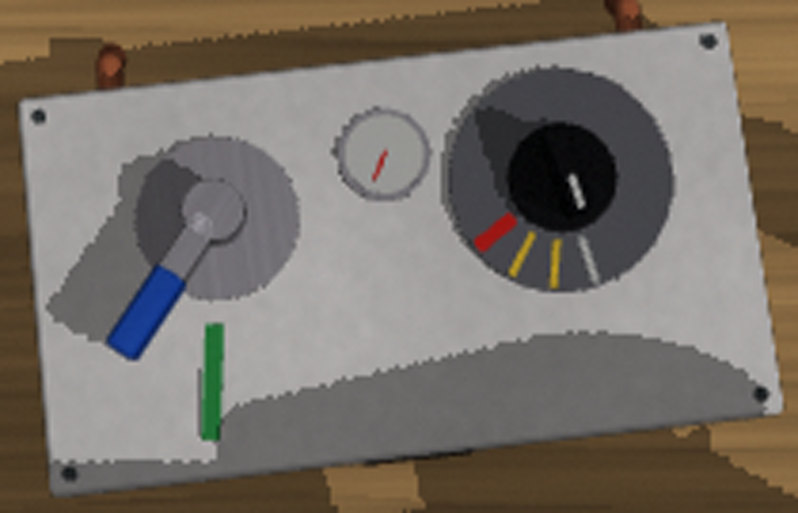

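The crop shows the lever pointing lower-left and the green strip pointing straight down. The dial line is at the white tick (crop 590,262), and the red tick is at crop (495,232). Lever turn needed: 146.3° → 177.3°.

```bash
cat >>h.py <<'E'
def go(x,y,z,yaw):
    "tool-frame shift (m) and turn to a tool-down pose with tool x at yaw (deg)"
    s=r.get_state();M=R.from_quat(s["ee_rot"])
    Y=np.radians(yaw);G=R.from_matrix(np.array([[np.cos(Y),np.sin(Y),0],[np.sin(Y),-np.cos(Y),0],[0,0,-1]]))
    d=M.inv().apply(np.array([x,y,z])-s["tcp_pos"])/1000
    print(np.round(d,4),np.round((M.inv()*G).as_rotvec(),3),"yaw",np.degrees(np.arctan2(*M.as_matrix()[1::-1,0])),"t",s["time"])
E
python3 -c "
from h import *
go(517,162.5,220,146.3)"
```

```text
[ 0.5417 -0.5589  0.0114] [-0.00e+00 -1.00e-03 -2.22e+00] yaw 19.12443359490418 t 0.1
```

Units first: shifts go in shares of 0.75 m and turns go in shares of 2 pi rad. So -0.559 m / 0.75 = -0.7453, 0.542 m / 0.75 = 0.7227, -2.22 rad / 6.2832 = -0.3533.

Call:
drive_tool --pt "0.7227 -0.7453 0.0147 0 0 -0.3533 1" --pt "0.7227 -0.7453 0.0147 0 0 -0.3533 1" --pt "0.7227 -0.7453 0.0147 0 0 -0.3533 1" --pt "0.7227 -0.7453 0.0147 0 0 -0.3533 1" --pt "0.7227 -0.7453 0.0147 0 0 -0.3533 1" --pt "0.7227 -0.7453 0.0147 0 0 -0.3533 1" --pt "0.7227 -0.7453 0.0147 0 0 -0.3533 1" --pt "0.7227 -0.7453 0.0147 0 0 -0.3533 1" --pt "0.7227 -0.7453 0.0147 0 0 -0.3533 1" --pt "0.7227 -0.7453 0.0147 0 0 -0.3533 1"

```text
time: 0.93
tcp_pos: [364.5, -163.6, 225.4]
ee_rot: [0.7, 0.714, 0.0, 0.0]
ft_force: [0.5, -0.1, 0.3]
grip_width: 85.1
grip_force: 0.0
```

```bash
python3 -c "
from h import *
go(517,162.5,220,146.3)"
```

```text
[0.3232 0.1586 0.0054] [ 0.     0.    -0.964] yaw 91.0718536221049 t 0.9333
```

In the tool's units: 0.323 m / 0.75 = 0.4307, 0.159 m / 0.75 = 0.212, -0.964 rad / 6.2832 = -0.1534.

Call:
drive_tool --pt "0.4307 0.212 0.0067 0 0 -0.1534 1" --pt "0.4307 0.212 0.0067 0 0 -0.1534 1" --pt "0.4307 0.212 0.0067 0 0 -0.1534 1" --pt "0.4307 0.212 0.0067 0 0 -0.1534 1" --pt "0.4307 0.212 0.0067 0 0 -0.1534 1" --pt "0.4307 0.212 0.0067 0 0 -0.1534 1" --pt "0.4307 0.212 0.0067 0 0 -0.1534 1" --pt "0.4307 0.212 0.0067 0 0 -0.1534 1" --pt "0.4307 0.212 0.0067 0 0 -0.1534 1" --pt "0.4307 0.212 0.0067 0 0 -0.1534 1"

```text
time: 1.77
tcp_pos: [520.1, 163.5, 219.3]
ee_rot: [0.291, 0.957, 0.0, -0.001]
ft_force: [1.3, -0.5, -1.1]
grip_width: 85.5
grip_force: 0.0
```

```bash
python3 - <<'E'
from h import *
np.set_printoptions(precision=1,suppress=True)
s=r.get_state();img=eyes.capture("wrist");cv2.imwrite("pics/w1.png",img);K,T=cam("wrist",s);print(s["tcp_pos"],s["time"])
go(517,162.5,220,146.3)
def ax(p,z):
    w=unproj(p,z,K,T)[:,:2];m=w.mean(0);u,s,v=np.linalg.svd(w-m);return m,np.degrees(np.arctan2(v[0,1],v[0,0])),np.ptp((w-m)@v[0]),len(w)
for nm,lo,hi,z in(("blue",(105,120,40),(125,255,255),115),("green",(55,100,40),(85,255,255),72)):
    for p in blobs(img,lo,hi,(0,0,640,480),80): print(nm,p.mean(0),*ax(p,z))
E
```

```text
[520.1 163.5 219.3] 1.7667
[ 0. -0. -0.] [-0. -0. -0.] yaw 146.15237979277327 t 1.8167
blue [321.1 236.5] [519.2 164.2] -33.632794628664435 52.34662231141159 1761
green [262.2 211.8] [485.2 129.9] -1.530875555108008 61.28900325966927 914
```

View pics/w1.png

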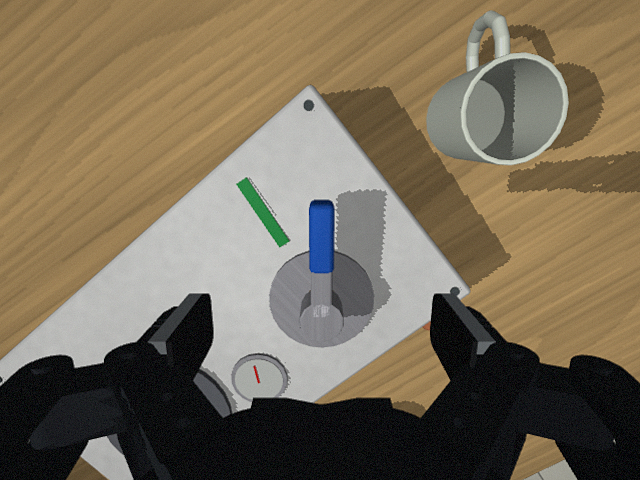

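The wrist view shows the sleeve at (321,237), centred and aligned with the tool. The green strip at (262,212) lies 32° counter-clockwise of it. Descending.

```bash
python3 -c "
from h import *
go(517.5,163,83,146.3)"
```

```text
[0.0022 0.0004 0.1364] [-0.001 -0.001 -0.003] yaw 146.15237979277327 t 1.8167
```

In the tool's units: 0.137 m / 0.75 = 0.1827, 0.125 m / 0.75 = 0.1667.

Call:
drive_tool --pt "0 0 0.0467 0 0 0 1" --pt "0 0 0.0933 0 0 0 1" --pt "0 0 0.14 0 0 0 1" --pt "0 0 0.1667 0 0 0 1" --pt "0 0 0.1827 0 0 0 1" --pt "0 0 0.1827 0 0 0 1" --pt "0 0 0.1827 0 0 0 1"

```text
time: 2.4
tcp_pos: [519.4, 159.0, 84.2]
ee_rot: [0.293, 0.956, 0.0, 0.0]
ft_force: [0.1, 0.8, 0.5]
grip_width: 85.5
grip_force: 0.0
```

Call:
drive_tool --pt "0 0 0 0 0 0 -1" --pt "0 0 0 0 0 0 -1" --pt "0 0 0 0 0 0 -1" --pt "0 0 0 0 0 0 -1" --pt "0 0 0 0 0 0 -1" --pt "0 0 0 0 0 0 -1" --pt "0 0 0 0 0 0 -1" --pt "0 0 0 0 0 0 -1" --pt "0 0 0 0 0 0 -1" --pt "0 0 0 0 0 0 -1" --newtons 30

```text
time: 3.23
tcp_pos: [519.5, 160.0, 83.9]
ee_rot: [0.292, 0.956, 0.001, 0.0]
ft_force: [1.8, 4.4, 3.1]
grip_width: 18.0
grip_force: 28.9
```

```bash
python3 -c "
from h import *
s=r.get_state();print(s['tcp_pos'],s['torque'],s['ft_force'])
p=np.array([575.3,124.0])
for a in (8,16,24,31.7):
  t=np.radians(146.3+a);q=p+70*np.array([np.cos(t),np.sin(t)]);print(a,np.radians(a));go(*q,s['tcp_pos'][2],146.3+a)"
```

```text
[519.5262078  159.96078751  83.89736065] [ 0.76631193 -0.29363951  0.40726219] [1.83447069 4.39645548 3.12815086]
8 0.13962634015954636
[ 0.0029 -0.0087 -0.    ] [ 0.001  0.    -0.145] yaw 146.00543614036178 t 3.2333
16 0.2792526803190927
[ 0.0008 -0.0183 -0.    ] [ 0.001  0.001 -0.284] yaw 146.00543614036178 t 3.2333
24 0.4188790204786391
[-0.0025 -0.0274 -0.    ] [ 0.001  0.001 -0.424] yaw 146.00543614036178 t 3.2333
31.7 0.5532693728822025
[-0.007  -0.0357 -0.    ] [ 0.001  0.001 -0.558] yaw 146.00543614036178 t 3.2333
```

In the tool's units: -0.035 m / 0.75 = -0.0467, -0.0313 m / 0.75 = -0.0417, -0.555 rad / 6.2832 = -0.0883.

Call:
drive_tool --pt "-0.0003 -0.0063 0 0 0 -0.0111 -1" --pt "-0.0009 -0.0124 0 0 0 -0.0223 -1" --pt "-0.002 -0.0185 0 0 0 -0.0334 -1" --pt "-0.0035 -0.0245 0 0 0 -0.0446 -1" --pt "-0.0055 -0.0304 0 0 0 -0.0557 -1" --pt "-0.0077 -0.0361 0 0 0 -0.0668 -1" --pt "-0.0104 -0.0417 0 0 0 -0.078 -1" --pt "-0.0133 -0.0467 0 0 0 -0.0883 -1" --pt "-0.0133 -0.0467 0 0 0 -0.0883 -1" --pt "-0.0133 -0.0467 0 0 0 -0.0883 -1"

```text
time: 4.07
tcp_pos: [510.0, 125.1, 84.1]
ee_rot: [0.019, 1.0, 0.001, 0.003]
ft_force: [20.1, 6.1, -7.8]
grip_width: 18.0
grip_force: 32.6
```

```bash
cat >>h.py <<'E'
def ax(p,z,K,T):
    w=unproj(p,z,K,T)[:,:2];m=w.mean(0);u,s,v=np.linalg.svd(w-m);return m,np.degrees(np.arctan2(v[0,1],v[0,0])),np.ptp((w-m)@v[0]),len(w)
E
python3 - <<'E'
from h import *
s=r.get_state();print(s['tcp_pos'],s['torque'],s['ft_force'],np.degrees(np.arctan2(s['tcp_pos'][1]-124,s['tcp_pos'][0]-575.3)))
go(0,0,0,178)
E
```

```text
[509.99051386 125.12647143  84.07255581] [ 0.90919187 -2.85969834  0.52420325] [20.10159233  6.13628259 -7.83842759] 179.0118486078267
[ 0.5052 -0.1447  0.0813] [ 0.001  0.005 -0.003] yaw 177.80589782666718 t 4.0667
```

In the tool's units: -0.135 m / 0.75 = -0.18, -0.11 m / 0.75 = -0.1467.

Call:
drive_tool --pt "0 0 0 0 0 0 0.5" --pt "0 0 0 0 0 0 1" --pt "0 0 0 0 0 0 1" --pt "0 0 0 0 0 0 1" --pt "0 0 -0.04 0 0 0 1" --pt "0 0 -0.0933 0 0 0 1" --pt "0 0 -0.1467 0 0 0 1" --pt "0 0 -0.18 0 0 0 1" --pt "0 0 -0.18 0 0 0 1" --pt "0 0 -0.18 0 0 0 1"

```text
time: 4.9
tcp_pos: [508.3, 124.9, 219.8]
ee_rot: [0.019, 1.0, 0.0, 0.001]
ft_force: [0.3, -0.5, -0.4]
grip_width: 85.1
grip_force: 0.0
```

```bash
python3 - <<'E'
from h import *
np.set_printoptions(precision=1,suppress=True)
s=r.get_state();img=eyes.capture("wrist");cv2.imwrite("pics/w2.png",img);K,T=cam("wrist",s);print(s["tcp_pos"],s["time"],s["dq"])
for nm,lo,hi,z in(("blue",(105,120,40),(125,255,255),115),("green",(55,100,40),(85,255,255),72)):
    for p in blobs(img,lo,hi,(0,0,640,480),20): print(nm,p.mean(0),*ax(p,z,K,T))
go(592,-65,220,200)
E
```

```text
[508.3 124.9 219.8] 4.9 [ 0.   0.   0.1  0.  -0.   0. ]
blue [321.6 236.2] [507.8 126.1] 0.8821759539170081 53.040103280192085 1736
green [325.4 177.5] [471.4 130.6] -1.0243184155120506 33.96029762121975 520
[-0.1 -0.2 -0. ] [ 0.   0.  -0.4] yaw 177.77701241894067 t 4.95
```

View pics/w2.png

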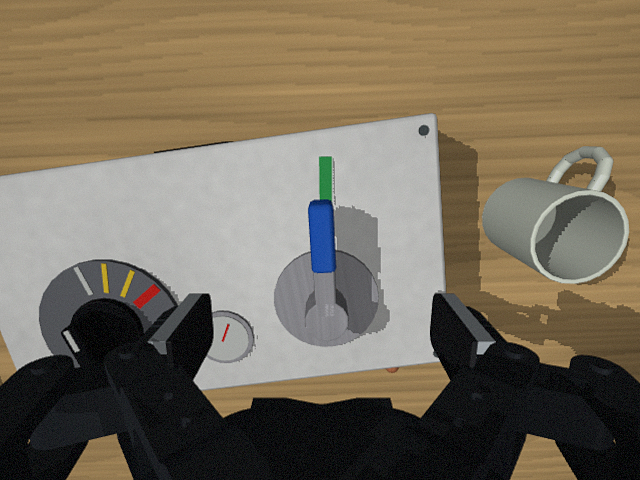

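The lever now lies along the green strip; the measured difference is about 2° (0.03 rad). Dial plate is at about (105,315). Moving over the dial.

In the tool's units: 0.187 m / 0.75 = 0.2493, -0.09 m / 0.75 = -0.12, -0.39 rad / 6.2832 = -0.0621.

Call:
drive_tool --pt "-0.12 0.2493 0 0 0 -0.0621 1" --pt "-0.12 0.2493 0 0 0 -0.0621 1" --pt "-0.12 0.2493 0 0 0 -0.0621 1" --pt "-0.12 0.2493 0 0 0 -0.0621 1" --pt "-0.12 0.2493 0 0 0 -0.0621 1" --pt "-0.12 0.2493 0 0 0 -0.0621 1" --pt "-0.12 0.2493 0 0 0 -0.0621 1" --pt "-0.12 0.2493 0 0 0 -0.0621 1" --pt "-0.12 0.2493 0 0 0 -0.0621 1"

```text
time: 5.7
tcp_pos: [604.6, 307.2, 218.1]
ee_rot: [-0.174, 0.985, -0.0, -0.0]
ft_force: [-0.2, -0.2, 0.6]
grip_width: 85.5
grip_force: 0.0
```

```bash
python3 - <<'E'
from h import *
np.set_printoptions(precision=1,suppress=True)
s=r.get_state();img=eyes.capture("wrist");cv2.imwrite("pics/w3.png",img);K,T=cam("wrist",s);print(s["tcp_pos"],s["time"],s["ee_rot"],s["dq"])
go(592,-65,220,201)
t=eyes.capture("top");K,T=cam("top")
for nm,lo,hi,z in(("blue",(105,120,40),(125,255,255),115),("green",(55,100,40),(85,255,255),72)):
    for p in blobs(t,lo,hi,(235,220,440,345),15): print(nm,p.mean(0),*ax(p,z,K,T))
E
```

```text
[604.6 307.2 218.1] 5.7 [-0.2  1.  -0.  -0. ] [-0. -0. -0.  0.  0.  0.]
[ 0.1 -0.3 -0. ] [-0. -0. -0.] yaw -159.93348834066046 t 5.75
blue [286.1 302.1] [510.2 123.9] -178.34137864466163 48.18698084715592 227
green [285.1 323.2] [470.  128.6] 177.08243570270523 30.71754800269158 72
```

View pics/w3.png

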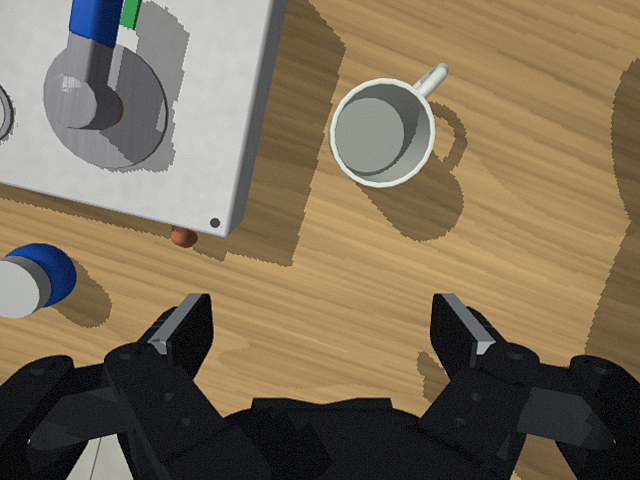

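I misread a sign, so the arm went towards +y. It is at 218 mm height, well clear of the mug at (385,130). Now going the right way.

```bash
python3 -c "
from h import *
go(592,-65,220,201.3)"
```

```text
[ 0.1397 -0.3452 -0.0012] [ 0.     0.    -0.022] yaw -159.9411599299295 t 5.8
```

In the tool's units: -0.345 m / 0.75 = -0.46, 0.14 m / 0.75 = 0.1867, -0.022 rad / 6.2832 = -0.0035.

Call:
drive_tool --pt "0.1867 -0.46 -0.0013 0 0 -0.0035 1" --pt "0.1867 -0.46 -0.0013 0 0 -0.0035 1" --pt "0.1867 -0.46 -0.0013 0 0 -0.0035 1" --pt "0.1867 -0.46 -0.0013 0 0 -0.0035 1" --pt "0.1867 -0.46 -0.0013 0 0 -0.0035 1" --pt "0.1867 -0.46 -0.0013 0 0 -0.0035 1" --pt "0.1867 -0.46 -0.0013 0 0 -0.0035 1" --pt "0.1867 -0.46 -0.0013 0 0 -0.0035 1" --pt "0.1867 -0.46 -0.0013 0 0 -0.0035 1" --pt "0.1867 -0.46 -0.0013 0 0 -0.0035 1"

```text
time: 6.63
tcp_pos: [591.2, -70.6, 219.9]
ee_rot: [-0.183, 0.983, -0.001, 0.0]
ft_force: [-0.3, -0.1, 0.0]
grip_width: 85.3
grip_force: 0.0
```

Call:
drive_tool --pt "0 0 0 0 0 0 1" --pt "0 0 0 0 0 0 1"

```text
time: 6.8
tcp_pos: [591.9, -64.2, 219.8]
ee_rot: [-0.185, 0.983, 0.0, 0.0]
ft_force: [0.1, -0.3, 0.5]
grip_width: 85.7
grip_force: 0.0
```

```bash
python3 - <<'E'
from h import *
s=r.get_state();img=eyes.capture("wrist");cv2.imwrite("pics/w4.png",img);K,T=cam("wrist",s);print(s["tcp_pos"],s["time"])
go(592,-65,220,201.3)
np.save("s4.npy",s,allow_pickle=True)
for nm,lo,hi,z in(("blue",(105,120,40),(125,255,255),115),("green",(55,100,40),(85,255,255),72),("red",(0,180,80),(6,255,255),72),("yel",(20,120,80),(32,255,255),72)):
    for p in blobs(img,lo,hi,(0,0,640,480),40): print(nm,p.mean(0),*ax(p,z,K,T))
E
```

```text
[591.88186795 -64.17155886 219.84357352] 6.8
[ 0.0006 -0.0014 -0.0002] [0.    0.001 0.001] yaw -158.61990178383468 t 6.85
blue [604.03946102 222.38691049] [510.09235711 116.89687661] -0.7555085018817409 49.26867685468437 3117
blue [364.49364945 377.93903472] [686.40424173  10.68785192] 119.18240676054621 46.137179176869836 1181
green [595.72046414 185.26054852] [483.33060729 129.353696  ] -2.9371815903178655 61.54283592150374 948
red [69.0894239  92.54148753] [ 567.26452402 -274.19788186] 19.402015962198522 64.47166402975463 4652
red [378.12837838 210.63513514] [565.0336312  -23.82294338] -51.61044914582671 25.752830395473985 296
yel [367.69680851 189.93617021] [552.69715045 -38.35620863] -28.592220801022375 26.40142169573364 188
yel [349.54301075 174.65591398] [546.83842927 -56.48017603] -5.871322168701996 26.45208959272388 186
```

View pics/w4.png

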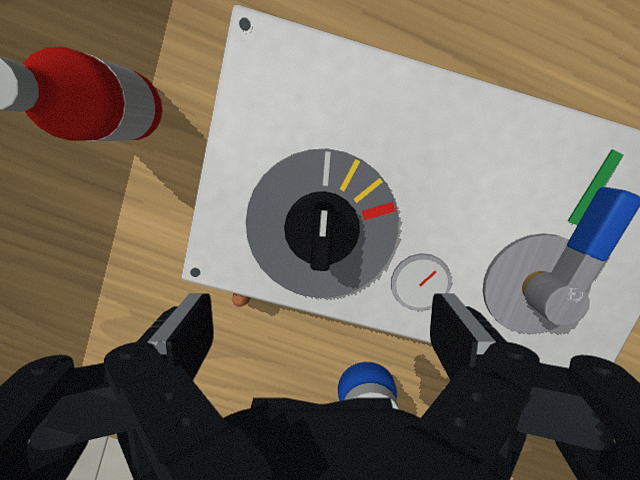

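The bar runs vertically in the image, from (324,206) to (320,270). The lever is still about 2° from the mark. Computing the dial centre from the ticks and the bar.

```bash
python3 - <<'E'
from h import *
s=np.load("s4.npy",allow_pickle=True).item();K,T=cam("wrist",s);img=cv2.imread("pics/w4.png")
L=[((565.03,-23.82),128.4),((552.70,-38.36),151.4),((546.84,-56.48),174.1)]
n=np.array([[-np.sin(np.radians(a)),np.cos(np.radians(a))] for _,a in L]);b=[k@np.array(p) for k,(p,_) in zip(n,L)]
print("ticks centre",np.linalg.lstsq(n,np.array(b),rcond=None)[0])
e=unproj([(324,206),(320,270)],117,K,T);print(e.mean(0),np.degrees(np.arctan2(*(e[0]-e[1])[1::-1])),np.linalg.norm(e[0]-e[1]))
g=cv2.cvtColor(img,cv2.COLOR_BGR2GRAY)[180:300,270:380]
m=(g>120)
for p in [np.argwhere(l==k)[:,::-1]+[270,180] for nl,l in [cv2.connectedComponents((g[20:70,30:80]>110).astype(np.uint8))] for k in range(1,nl)]:
    p=p+[30,20]
    if len(p)>20: print("white",*ax(p,117,K,T))
go(592,-65,91,197.1)
E
```

```text
ticks centre [594.86358227 -61.41204955]
[592.08163429 -62.28347392 117.        ] -162.04428774836327 46.52354039529568
white [581.31829695 -65.66061116] 17.949076596535672 18.36369895559818 149
[ 0.0007 -0.0014  0.1288] [0.    0.001 0.075] yaw -158.61990178383468 t 6.85
```

```bash
python3 -c "
from h import *
go(592.7,-62.2,91,197.7)"
```

```text
[-0.001   0.0009  0.1288] [0.    0.001 0.064] yaw -158.61990178383468 t 6.85
```

In the tool's units: 0.129 m / 0.75 = 0.172, -0.001 m / 0.75 = -0.0013, 0.064 rad / 6.2832 = 0.0102.

Call:
drive_tool --pt "-0.0013 0.0013 0.0467 0 0 0.0102 1" --pt "-0.0013 0.0013 0.0933 0 0 0.0102 1" --pt "-0.0013 0.0013 0.1333 0 0 0.0102 1" --pt "-0.0013 0.0013 0.16 0 0 0.0102 1" --pt "-0.0013 0.0013 0.172 0 0 0.0102 1" --pt "-0.0013 0.0013 0.172 0 0 0.0102 1" --pt "-0.0013 0.0013 0.172 0 0 0.0102 1" --newtons 80

```text
time: 7.43
tcp_pos: [593.3, -62.0, 91.4]
ee_rot: [-0.154, 0.988, -0.0, 0.0]
ft_force: [-0.4, 0.4, 0.1]
grip_width: 85.2
grip_force: 0.0
```

Call:
drive_tool --pt "0 0 0 0 0 0 -1" --pt "0 0 0 0 0 0 -1" --pt "0 0 0 0 0 0 -1" --pt "0 0 0 0 0 0 -1" --pt "0 0 0 0 0 0 -1" --pt "0 0 0 0 0 0 -1" --pt "0 0 0 0 0 0 -1" --pt "0 0 0 0 0 0 -1" --pt "0 0 0 0 0 0 -1" --pt "0 0 0 0 0 0 -1"

```text
time: 8.27
tcp_pos: [593.1, -63.2, 91.0]
ee_rot: [-0.154, 0.988, -0.0, 0.0]
ft_force: [-0.8, -5.0, 5.5]
grip_width: 12.7
grip_force: 78.8
```

```bash
python3 -c "
from h import *
s=r.get_state();print(s['ft_force'],s['torque'])
go(592.7,-62.2,91,129)"
```

```text
[-0.84967882 -4.97505611  5.5421889 ] [-0.75622993  0.12902504 -0.35758056]
[ 0.0001  0.0011 -0.    ] [-0.000e+00  1.000e-03  1.199e+00] yaw -162.31626273699325 t 8.2667
```

In the tool's units: -0.001 m / 0.75 = -0.0013, 0.8 rad / 6.2832 = 0.1273.

Call:
drive_tool --pt "0 -0.0013 0 0 0 0.0127 -1" --pt "0 -0.0013 0 0 0 0.0255 -1" --pt "0 -0.0013 0 0 0 0.0382 -1" --pt "0 -0.0013 0 0 0 0.0509 -1" --pt "0 -0.0013 0 0 0 0.0637 -1" --pt "0 -0.0013 0 0 0 0.0764 -1" --pt "0 -0.0013 0 0 0 0.0891 -1" --pt "0 -0.0013 0 0 0 0.1019 -1" --pt "0 -0.0013 0 0 0 0.1146 -1" --pt "0 -0.0013 0 0 0 0.1273 -1"

```text
time: 9.1
tcp_pos: [593.3, -62.4, 91.0]
ee_rot: [0.245, 0.97, 0.001, 0.0]
ft_force: [-1.5, 10.8, 8.0]
grip_width: 12.5
grip_force: 79.0
```

In the tool's units: 0.41 rad / 6.2832 = 0.0653.

Call:
drive_tool --pt "0 0 0 0 0 0.0127 -1" --pt "0 0 0 0 0 0.0255 -1" --pt "0 0 0 0 0 0.0382 -1" --pt "0 0 0 0 0 0.0509 -1" --pt "0 0 0 0 0 0.0637 -1" --pt "0 0 0 0 0 0.0653 -1" --pt "0 0 0 0 0 0.0653 -1" --pt "0 0 0 0 0 0.0653 -1" --pt "0 0 0 0 0 0.0653 -1" --pt "0 0 0 0 0 0.0653 -1"

```text
time: 9.93
tcp_pos: [593.7, -62.0, 91.0]
ee_rot: [0.435, 0.9, 0.001, 0.0]
ft_force: [2.0, 13.1, 7.0]
grip_width: 12.5
grip_force: 78.8
```

```bash
python3 - <<'E'
from h import *
s=r.get_state();print(s['ft_force'],s['torque'],s['tcp_pos']);go(593,-63,91,129)
a=eyes.capture("wrist");b=eyes.capture("top");c=eyes.capture("side")
f=lambda i,x0,y0,x1,y1:cv2.resize(i[y0:y1,x0:x1],(395,295),interpolation=cv2.INTER_CUBIC)
o=np.vstack([np.hstack([f(a,160,80,480,320),f(b,230,210,440,350)]),np.hstack([f(c,255,190,445,330),f(a,240,160,400,280)])])
cv2.imwrite("pics/m5.png",o);cv2.imwrite("pics/w5.png",a);cv2.imwrite("pics/t5.png",b)
E
```

```text
[ 1.95038503 13.06232122  7.03380604] [ 2.1688862  -0.33136013  0.16145626] [593.66047442 -62.01216148  90.96105015]
[-0.0004 -0.0011 -0.    ] [ 0.003 -0.001 -0.01 ] yaw 128.42938267385634 t 9.9333
```

View pics/m5.png

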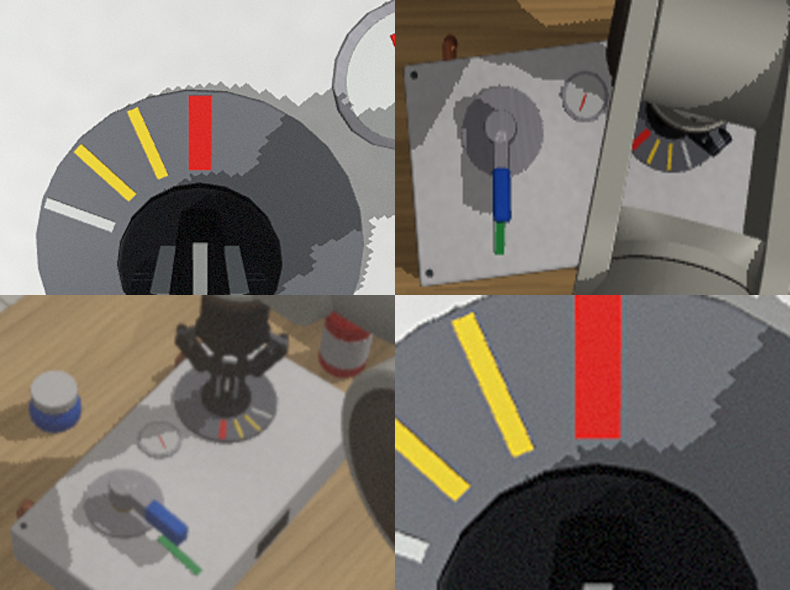

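The white line points straight at the red tick, gripped at 79 N, and the lever lies over the green strip. I'll hold briefly, then hand in.

Call:
drive_tool --pt "0 0 0 0 0 0 -1" --pt "0 0 0 0 0 0 -1" --pt "0 0 0 0 0 0 -1" --pt "0 0 0 0 0 0 -1" --pt "0 0 0 0 0 0 -1" --pt "0 0 0 0 0 0 -1"

```text
time: 10.58
tcp_pos: [593.6, -62.0, 91.0]
ee_rot: [0.435, 0.9, 0.001, 0.0]
ft_force: [2.8, 12.4, 6.0]
grip_width: 12.5
grip_force: 78.8
```

```bash
python3 -c "
from h import *
print(order.close_job())"
```

```text
the job is handed in; nothing more can be done
None
```

I handed the job in with the lever over the green mark (about 2–4° off by camera, limit 6.9°), the dial gripped at its red third click, and the mug, soap bottle and cream jar untouched; no verdict came back.

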